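Top up the bread tin, close it with the nested lids and take the outer lid off alone

TASK

Lay the last roll into the groove on top of the two rolls in the green tin, then carry both nested lids together by the wooden stem, lower them (do not drop them) onto the tin until the inner lid is fully home, and let go of the stem. The rolls are still warm, so then lift only the outer lid off by its brass collar, leaving the vented inner lid closed on the tin, and finish while still holding the outer lid level and at rest, well clear above the top of the stem. Leave everything else on the counter where it is.

Things in the scene. Friction and masses are not known exactly. Their poses are not given: they have to be found in the camera images.
- tin: Fixed green bread tin, open on top, 146 (x) x 140 (y) x 100 mm high, walls 3 mm (inside 140 x 134 mm), inner floor 4 mm above the table. Origin: centre of its underside. Low wooden strips (top 30 mm above the table) run along x at both sides and leave a 91 mm wide channel, in which two rolls lie side by side along the tin's x axis.
- tin_rim (a point): Centre of the tin's mouth, in the plane of its rim, 100 mm above the table. Axes as the tin's.
- roll_left: Mini baguette, a crusty hard roll with round ends, 44 mm diameter, 120 mm long, about 80 g, lying in the tin about 22.5 mm to the +y side of the tin's middle. Origin at its centre (26 mm above the table), x axis along its length.
- roll_right: Same roll, about 22.5 mm to the -y side of the tin's middle. Origin at its centre, x axis along its length.
- last_roll: Same kind of mini baguette (44 mm diameter, 120 mm long, about 80 g), lying in the wooden cradle along the cradle's x axis. Origin at its centre (32 mm above the table), x axis along its length. Lying in the groove on the two rolls in the tin, its centre is about 64 mm above the table and its top about 14 mm below the rim.
- cradle: Fixed wooden cradle, 120 x 80 mm: base 10 mm thick with two low strips along x (top 16 mm above the table) that stop the roll from rolling. Origin: centre of its underside.
- lid_rest: Fixed open wooden frame, dark, 146 x 140 x 40 mm high, inside 134 x 128 mm, on which the nested lid pair waits. Origin: centre of its underside.
- inner_lid: Inner lid: vented aluminium plate 150 x 144 x 4 mm; under it a plug 130 x 124 x 8 mm that drops into the tin's mouth (5 mm play all round); in its middle an upright dark wooden stem. Origin: centre of the plate's underside, which lies on the rim when fully home. z up; about 0.25 kg. Waits on the lid rest, under the outer lid.
- stem_top (a point): Top of the inner lid's stem: round, 20 mm diameter, upright, this point 62 mm above the inner lid's origin. The stem passes through the outer lid's collar and stands 30 mm out of it. Lifting by the stem carries both lids, as the outer lid rests on the inner lid's plate.
- outer_lid: Outer lid: green plate 168 x 162 x 4 mm with a skirt 3 mm thick reaching 12 mm below the plate, and a brass collar in the middle. Loose over the inner lid, about 4 mm sideways play around the stem. Origin: centre of the plate's underside; nested, it lies 4 mm above the inner lid's origin. z up; about 0.28 kg.
- collar_top (a point): Centre of the upper end of the outer lid's brass collar: a tube, 40 mm outer and 28 mm inner diameter, 24 mm high, standing on the plate; this point is 28 mm above the outer lid's origin. Lifting by the collar takes the outer lid alone; it must rise 58 mm to pass the top of the stem.
- jam_jar: Jam jar, red lid, 64 mm diameter, 85 mm high; a bystander. Origin: underside.
- honey_jar: Amber honey jar, 60 mm diameter, 95 mm high; a bystander. Origin: underside.
- loaf: Round brown loaf, 120 mm diameter, 75 mm high; a bystander. Origin: underside.
- mug: Blue mug, 80 mm diameter, 90 mm high; a bystander. Origin: underside.
- bun: Round bun, 90 mm diameter, 50 mm high; a bystander. Origin: underside.
- spatula: Spatula lying flat on the table; a bystander. Origin: underside.
- bowl: White bowl, 110 mm diameter, 50 mm high; a bystander. Origin: underside.
There are look-alikes about, which are no part of the job. Leave any blue look-alike of the roll_right alone.

How it is judged:
By the outcome, as a careful person would: the job done as asked, in the order asked, and still so for the second after the job is handed in, while the arm keeps its last pose, push and grip.
It also fails if it takes over 64 s, if anything falls off the work surface, if the arm or the gripper's body presses on something with over 40 N, if the wrist force passes 120 N, or if a joint passes its speed limit or range.

ROBOT

A 6-joint arm with a two-finger parallel gripper is mounted at the origin on the work surface. World frame = base frame: x ahead of the robot, y to its left, z up, the work surface at z = 0. Lengths are in m, angles in degrees, forces in N, time in s.
With the tool pointing down it reaches from about 0.375 to 0.925 m from the base axis. Payload 5.7 kg.
Tool frame: the origin (TCP) lies at the very end of the fingers, on their centre line; the grasp point (between the pads) lies 19 mm behind it (manip.pinch_z is the z of the grasp point in the tool frame, in m); z points along the fingers, y is the line along which they close (so a half turn about z gives the same grasp; the last joint's range is limited). The gripper opens to 88 mm and grips with 3 to 60 N. Pads are 20 mm wide; open, the fingers measure 115 mm over their backs; the gripper's body (75 mm by 178 mm) begins 61 mm behind the grasp point.
Start: joints at [66.343, 20.558, 86.54, -0, 72.909, -6.595], TCP at [0.176, 0.574, 0.223] pointing down, gripper open.
Joint ranges: [-170.27, 170.27], [-57.76, 135], [12.27, 136.19], [-55.21, 235.2], [11.17, 155.16], [-170.74, 170.74]. Speed limits (degrees/s): [136.94, 136.94, 180, 180, 180, 180].

INTERFACE

Orientations are given as a 3x3 rotation matrix whose columns are the frame's x, y, z axes.
In Python, from bench import manip gives the robot as it stands. Calls block until the motion is done:
- manip.move_ptp(position, orientation): joint-space move of the TCP to a pose.
- manip.line_to(position, attitude=None, v=0.15, contact_N=None): straight line of the TCP; attitude=None keeps the orientation; v is the mean speed in m/s. With contact_N (N) it stops when the force on the tool has changed by that much, and returns True; else False.
- manip.set_joints(angles): joint-space move.
- manip.set_gripper(opening): finger opening in m; the grip force is fixed at half the most; returns when the fingers have stopped.
- manip.wait(seconds).
- manip.solve_ik(position, orientation): joint angles nearest the present ones, or None.
- manip.snapshot(name): name is "scene" or "top" or "wrist"; returns the picture (400x640x3 uint8, blue, green, red); there is no depth.
- manip.camera_model(name): a dict with "fx", "fy", "cx", "cy" (pixels), "k1" (the pictures are not rectified: a ray, as slopes to the right and down, at radius r is drawn at 1 + k1 r^2 times it, then the intrinsics apply), "world_from_camera" (4x4, takes a point from camera to world coordinates). Camera axes: x right, y down, z forward; pixel columns grow to the right and rows downward; lengths in m; the calibration is good to about 2 mm. A picture is of the moment at which its call begins: read the wrist's pose just before it. camera_model takes no time and is no camera call; for the wrist camera it gives the pose at the moment of the call.
A pose or a line that the arm cannot do raises manip.MotionError and nothing moves.
- manip.sign_off(): hands the job in; it is judged then, once.
Readings, each from a call of its own:
- manip.current_clock(): time.
- manip.current_joints(): joint angles.
- manip.current_joint_velocities(): joint speeds.
- manip.current_tau(): joint torques, N m.
- manip.current_position(): TCP position.
- manip.current_eef_rot(): TCP orientation.
- manip.current_wrist_force(): force on the tool from outside, world axes, zero at the start.
- manip.current_torque(): the same for the moment, N m.
- manip.current_opening(): finger opening in m.
- manip.current_grasp_force(): force on a finger pad.
Only numpy, scipy, OpenCV 4.12 (cv2) and the standard library are available. Lean on these libraries where they do the work, as an engineer would, in place of code of your own. Each camera call takes 0.05 s, during which the arm holds its last target. There are 200 camera calls.

## Working session

There is one attempt and no reset: what is moved stays moved. The work goes in short steps, each a Python script; the robot and the scene stay as the last script left them, time stands still between calls to the robot, and variables do not carry over. Pictures are saved under pics/ and viewed, at most 10 in all, crops included, and the job is handed in when it is done.

```bash
mkdir -p pics
python3 - <<'E'
from bench import manip
import cv2
for n in ("scene","top"):
    cv2.imwrite(f"pics/{n}0.png",manip.snapshot(n)); print(n,manip.camera_model(n))
print(manip.pinch_z,manip.current_eef_rot(),manip.current_clock())
E
```

```text
scene {'fx': 420.84007663115557, 'fy': 420.84007663115557, 'cx': 316.14702561963776, 'cy': 204.51866189034263, 'k1': -0.04940583814738641, 'world_from_camera': array([[-0.75146482,  0.38710644, -0.53427449,  1.13238087],
       [ 0.65963341,  0.42414427, -0.62047192,  0.65483622],
       [-0.01357921, -0.81868812, -0.57407784,  0.76318114],
       [ 0.        ,  0.        ,  0.        ,  1.        ]])}
top {'fx': 499.4849159431157, 'fy': 499.4849159431157, 'cx': 319.4289544228638, 'cy': 196.26184351255768, 'k1': 0.02203651246763585, 'world_from_camera': array([[-0.0061605 , -0.99177799,  0.12782202,  0.2901132 ],
       [-0.99996217,  0.00532497, -0.00687734, -0.05245881],
       [ 0.00614014, -0.12785955, -0.99177328,  1.81955245],
       [ 0.        ,  0.        ,  0.        ,  1.        ]])}
-0.0187 [[-9.55991634e-01  2.93393207e-01 -6.48919400e-04]
 [ 2.93393874e-01  9.55990433e-01 -1.52552875e-03]
 [ 1.72780965e-04 -1.64878170e-03 -9.99998626e-01]] 0.1
```

View pics/top0.png

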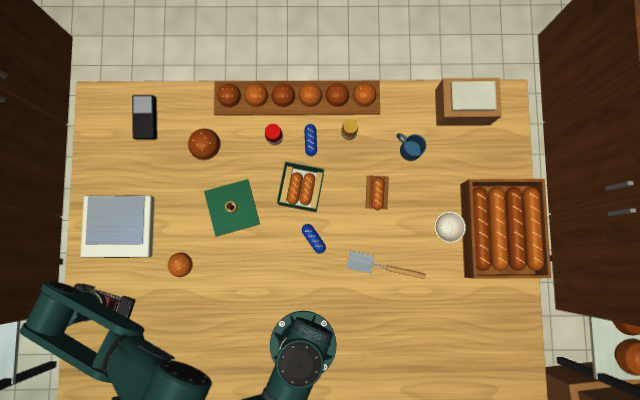

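View pics/scene0.png

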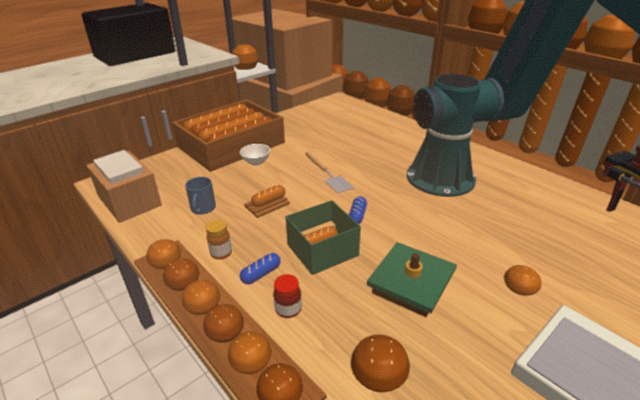

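The top view shows the tin at (301,187) with two brown rolls in it. The only brown roll in a cradle is at (377,192), so that one is last_roll. The blue look-alikes at (311,140) and (313,238) are to be left alone. The nested lids are at (232,207). Next I'll get rough positions and close wrist views.

```bash
cat > h.py <<'E'
import numpy as np, cv2
from bench import manip
def ray(cm,px):
    px=np.asarray(px,float).reshape(-1,2)
    d=(px-[cm["cx"],cm["cy"]])/[cm["fx"],cm["fy"]]; s=d.copy()
    for _ in range(20): s=d/(1+cm["k1"]*(s**2).sum(1,keepdims=True))
    T=cm["world_from_camera"]
    return T[:3,3], np.c_[s,np.ones(len(s))]@T[:3,:3].T
def at_z(cm,px,z):
    o,r=ray(cm,px); return o+r*((z-o[2])/r[:,2])[:,None]
def proj(cm,P):
    T=cm["world_from_camera"]; c=(np.asarray(P,float)-T[:3,3])@T[:3,:3]
    s=c[...,:2]/c[...,2:]; s=s*(1+cm["k1"]*(s**2).sum(-1,keepdims=True))
    return s*[cm["fx"],cm["fy"]]+[cm["cx"],cm["cy"]]
def down(yaw):  # tool y axis (closing) at world yaw (deg), z down
    a=np.radians(yaw); y=np.array([np.cos(a),np.sin(a),0]); z=np.array([0,0,-1.])
    return np.c_[np.cross(y,z),y,z]
E
python3 - <<'E'
from h import *
cm=manip.camera_model("top")
print(at_z(cm,[[284,163],[323,170],[316,210],[278,204]],.1))
print(at_z(cm,[[377,192],[378,178],[376,208]],.032))
print(at_z(cm,[[205,189],[250,180],[259,225],[215,236],[231,206]],.048))
w=manip.camera_model("wrist"); print(w)
T=w["world_from_camera"];R=manip.current_eef_rot();p=manip.current_position()
print(R.T@(T[:3,3]-p),R.T@T[:3,:3])
for p in ([.6,-.08,.42],[.55,.2,.42],[.6,-.02,.42]):
  for y in (90,-90): print(p,y,manip.solve_ik(p,down(y)))
E
```

```text
[[ 0.62974217  0.05886005  0.1       ]
 [ 0.6042047  -0.07743323  0.1       ]
 [ 0.46388777 -0.0522278   0.1       ]
 [ 0.48549267  0.07921015  0.1       ]]
[[ 0.53490931 -0.27301101  0.032     ]
 [ 0.5861391  -0.2777041   0.032     ]
 [ 0.47680904 -0.26819421  0.032     ]]
[[0.54679626 0.34402842 0.048     ]
 [0.57857719 0.18390496 0.048     ]
 [0.41684368 0.15016078 0.048     ]
 [0.378921   0.30492093 0.048     ]
 [0.48516327 0.25035481 0.048     ]]
{'fx': 285.03054602508956, 'fy': 285.03054602508956, 'cx': 320.2419613127601, 'cy': 199.59098988313863, 'k1': -0.043756312185515095, 'world_from_camera': array([[ 0.2923304 ,  0.92422868,  0.24565072,  0.10885262],
       [ 0.95631516, -0.28196672, -0.07717569,  0.59372466],
       [-0.00206266,  0.25748031, -0.96628134,  0.38223937],
       [ 0.        ,  0.        ,  0.        ,  1.        ]])}
[ 7.01078300e-02 -8.93263305e-05 -1.60314684e-01] [[ 1.11123818e-03 -9.66237710e-01 -2.57649865e-01]
 [ 9.99999297e-01  1.18040678e-03 -1.13782875e-04]
 [ 4.14072953e-04 -2.57649558e-01  9.66238342e-01]]
[0.6, -0.08, 0.42] 90 [-1.41305588e+01  1.48848383e+01  6.77577384e+01 -2.54444375e-14
  9.73574234e+01 -1.04130559e+02]
[0.6, -0.08, 0.42] -90 [-1.41305588e+01  1.48848383e+01  6.77577384e+01 -2.54444375e-14
  9.73574234e+01  7.58694412e+01]
[0.55, 0.2, 0.42] 90 [ 1.32219661e+01  1.29938189e+01  7.02755875e+01 -2.54444375e-14
  9.67305936e+01 -7.67780339e+01]
[0.55, 0.2, 0.42] -90 [ 1.32219661e+01  1.29938189e+01  7.02755875e+01 -2.54444375e-14
  9.67305936e+01  1.03221966e+02]
[0.6, -0.02, 0.42] 90 [-8.49948798e+00  1.44149654e+01  6.83910545e+01 -2.54444375e-14
  9.71939801e+01 -9.84994880e+01]
[0.6, -0.02, 0.42] -90 [-8.49948798e+00  1.44149654e+01  6.83910545e+01 -2.54444375e-14
  9.71939801e+01  8.15005120e+01]
```

Run:
```python
from h import *
import pickle
d={}
for n,p in (("lid",[.52,.25,.27]),("tin",[.56,0,.30]),("roll",[.56,-.27,.25])):
    manip.move_ptp(p,down(-90)); manip.wait(.15)
    cm=manip.camera_model("wrist"); im=manip.snapshot("wrist"); d[n]=cm
    cv2.imwrite(f"pics/w_{n}.png",im)
    print(n,manip.current_clock())
pickle.dump(d,open("cams.pkl","wb"))
a=[cv2.imread(f"pics/w_{n}.png") for n in ("lid","tin","roll")]
g={"lid":[.48,.246,.05],"tin":[.546,.002,.1],"roll":[.535,-.273,.04]}
for n in g: print(n,proj(d[n],g[n]))
```

```text
lid 2.05
tin 3.25
roll 4.5167
lid [323.25885137 205.67394746]
tin [319.60975775 190.82576012]
roll [323.27635477 197.71887851]
```

View pics/w_lid.png

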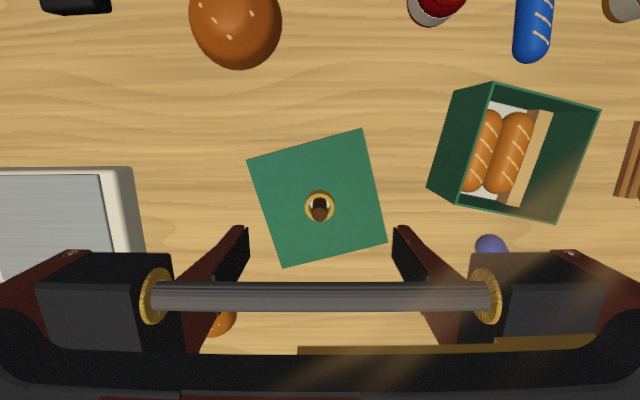

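View pics/w_tin.png

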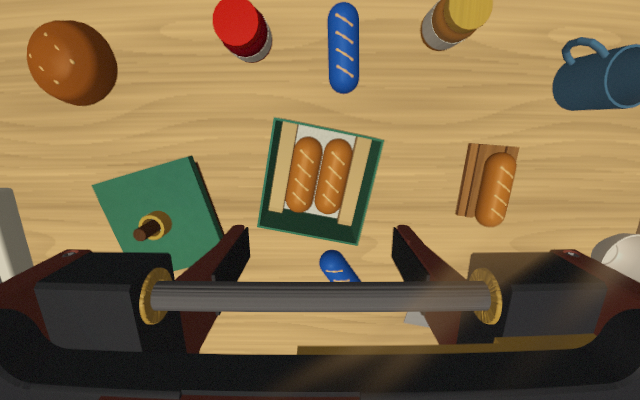

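View pics/w_roll.png

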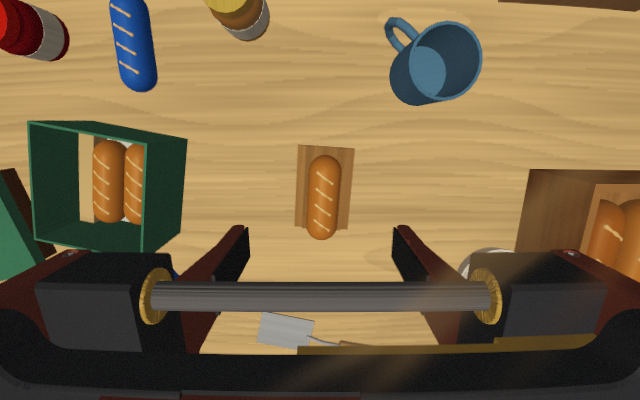

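The wrist views show the lid plate with corners near (247,159), (361,128), (387,242) and (282,268), and its stem around (319,212). The tin mouth has corners near (275,118), (383,140), (358,244) and (259,226). The roll in the cradle spans (324,155) to (321,240). I'll enlarge the tin and the roll to confirm and refine these.

Run:
```python
from h import *
import pickle
d=pickle.load(open("cams.pkl","rb"))
t=cv2.imread("pics/w_tin.png")[115:250,255:390]; r=cv2.imread("pics/w_roll.png")[140:250,290:360]
k=dict(fx=4,fy=4,interpolation=cv2.INTER_CUBIC)
o=np.zeros((540,820,3),np.uint8); o[:540,:540]=cv2.resize(t,None,**k); o[:440,540:]=cv2.resize(r,None,**k)
cv2.imwrite("pics/crop1.png",o[:,:800])
im=cv2.imread("pics/w_lid.png"); h=cv2.cvtColor(im,cv2.COLOR_BGR2HSV)
m=cv2.inRange(h,(65,80,70),(90,255,255)); m[:,:240]=0; m[:,392:]=0;m[:120]=0;m[272:]=0
c=max(cv2.findContours(m,0,1)[0],key=cv2.contourArea); hull=cv2.convexHull(c)
q=cv2.approxPolyDP(hull,8,True).reshape(-1,2); print(q)
P=at_z(d["lid"],q,.048); print(P,P.mean(0)); 
for i in range(4): e=P[(i+1)%4]-P[i]; print(np.linalg.norm(e),np.degrees(np.arctan2(e[1],e[0])))
# roll
im=cv2.imread("pics/w_roll.png"); h=cv2.cvtColor(im,cv2.COLOR_BGR2HSV); print(h[200,[300,315,325,345]])
```

```text
[[361 129]
 [386 242]
 [282 267]
 [246 161]]
[[0.58370371 0.19722688 0.048     ]
 [0.42487866 0.15475301 0.048     ]
 [0.38455643 0.30668603 0.048     ]
 [0.54156919 0.35011362 0.048     ]] [0.483677   0.25219489 0.048     ]
0.16440628575449423 -165.02800077078817
0.15719262895206937 104.86335939804243
0.16290783563060784 15.460720594110827
0.15858648840940834 -74.59216465937959
[[ 16 161 162]
 [ 15 199 179]
 [ 15 193 182]
 [ 16 166 149]]
```

View pics/crop1.png

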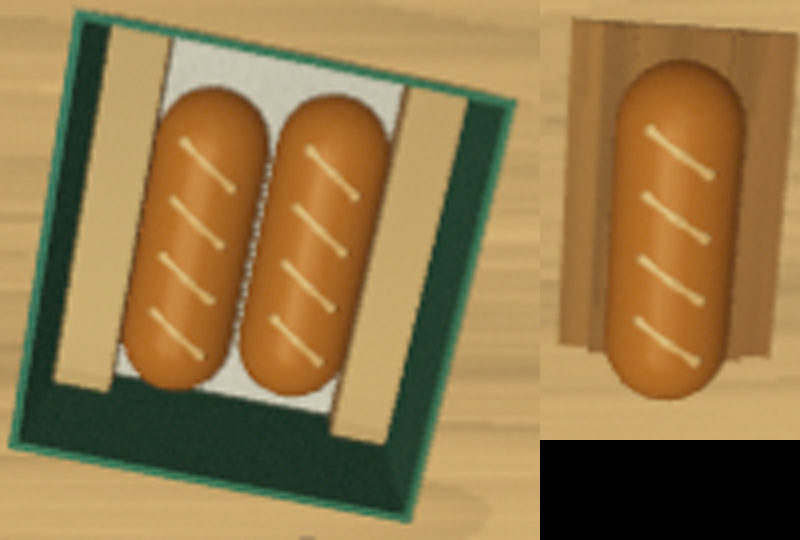

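Run:
```python
from h import *
import pickle
from scipy.optimize import least_squares
d=pickle.load(open("cams.pkl","rb"))
u=lambda q,o:(np.array(q,float)+.5)/4-.5+o
q=u([[78,11],[516,101],[410,522],[10,447]],[255,115])
L=np.array([[73,70],[73,-70],[-73,-70],[-73,70]])/1e3
def f(x,L=L,q=q,cm=d["tin"],z=.1):
    c,s=np.cos(x[2]),np.sin(x[2]); P=L@np.array([[c,s],[-s,c]])+x[:2]
    return (proj(cm,np.c_[P,np.full(len(P),z)])-q).ravel()
r=least_squares(f,[.546,.002,-.17]); print("tin",r.x[:2],np.degrees(r.x[2]),r.fun.round(1))
LL=np.array([[84,-81],[-84,-81],[-84,81],[84,81]])/1e3; ql=np.array([[361.5,128.5],[387,242.5],[282,268],[246,160]])
r=least_squares(lambda x:f(x,LL,ql,d["lid"],.048),[.48,.25,.2]); print("lid",r.x[:2],np.degrees(r.x[2]),r.fun.round(1))
# rolls: silhouette via sphere-end centres
def ends(a,b,z,cm,o):
    return at_z(cm,u([a,b],o),z)
# end-cap centres read in crop
for n,a,b,z,cm,o in (("left",(213,142),(174,340),.026,d["tin"],[255,115]),("right",(335,147),(288,345),.026,d["tin"],[255,115]),
   ("last",(681-540,123),(667-540,341),.032,d["roll"],[290,140])):
    P=ends(a,b,z,cm,o); e=P[0]-P[1]; print(n,P.mean(0),np.linalg.norm(e),np.degrees(np.arctan2(e[1],e[0])))
qc=u([[573-540,18],[797-540,34],[770-540,357],[560-540,343]],[290,140]); print(at_z(d["roll"],qc,.016))
```

```text
tin [0.55370403 0.00415341] -11.186595867071974 [-0.8 -0.9  1.  -0.4  0.6  1.  -0.8  0.8]
lid [0.48325035 0.25167708] 15.110606289963915 [ 1.  -0.9  1.1  0.5 -0.8  1.1 -1.3 -0.2]
left [0.55316047 0.02792551 0.026     ] 0.07889578526631959 -11.667138086110713
right [ 0.55134855 -0.01755181  0.026     ] 0.07930555786131781 -12.428898288202332
last [ 0.53211674 -0.27283939  0.032     ] 0.07740414426893522 -3.2335079319042053
[[ 0.60428879 -0.23818774  0.016     ]
 [ 0.59914206 -0.31483608  0.016     ]
 [ 0.48155817 -0.30873465  0.016     ]
 [ 0.48680829 -0.23147499  0.016     ]]
```

Run:
```python
from h import *
R=down(-93.2); c=[.5321,-.2728]
manip.set_gripper(.075)
manip.move_ptp([*c,.10],R); manip.line_to([*c,.021],v=.12)
print(manip.current_wrist_force()); manip.set_gripper(.03)
print("grip",manip.current_opening(),manip.current_grasp_force(),manip.current_position())
manip.line_to([*c,.19],v=.2)
R=down(-101.3); t=[.5527,.0048]
manip.move_ptp([*t,.17],R); manip.line_to([*t,.070],v=.12)
f0=manip.current_wrist_force()
print("contact",manip.line_to([*t,.049],v=.03,contact_N=3),manip.current_position(),manip.current_wrist_force()-f0,manip.current_clock())
```

```text
[-0.80983834 -0.22244639 -0.2238027 ]
grip 0.04354800086613457 29.99417155981064 [ 0.53221526 -0.27285039  0.02121944]
contact True [0.55266266 0.00501164 0.05292795] [0.21597204 0.60711674 4.99667577] 10.65
```

Run:
```python
from h import *
import pickle
p=manip.current_position()
manip.set_gripper(.058); manip.wait(.2)
manip.line_to([p[0],p[1],.2],v=.2); manip.wait(.1)
a=manip.snapshot("wrist")
manip.move_ptp([.483,.252,.18],down(-74.9)); manip.wait(.15)
cm=manip.camera_model("wrist"); b=manip.snapshot("wrist"); pickle.dump(cm,open("lidcam.pkl","wb"))
print(manip.current_clock(),proj(cm,[[.483,.252,.102],[.483,.252,.072],[.483,.252,.048]]))
cv2.imwrite("pics/c2.png",np.vstack([cv2.resize(a[60:260,190:450],None,fx=1.5,fy=1.5),cv2.resize(b[60:260,190:450],None,fx=1.5,fy=1.5)]))
cv2.imwrite("pics/lidclose.png",b)
```

```text
13.55 [[318.27053439 207.49811549]
 [318.43359485 198.81128292]
 [318.54146914 193.06875768]]
```

View pics/c2.png

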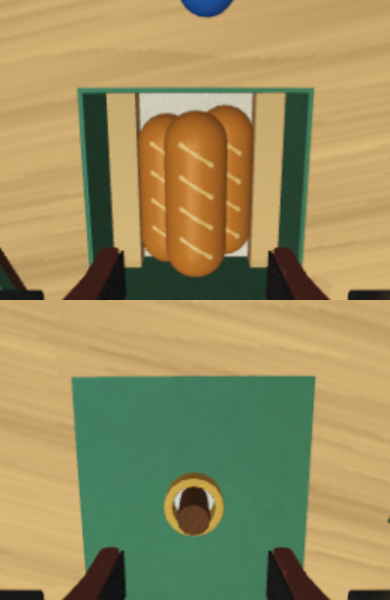

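The roll lies in the groove, centred in the tin. The stem top shows at about (319,207) in full pixels, within 1 px of the prediction. Next I'll carry the lids.

Run:
```python
from h import *
s=[.4832,.2513]; t=[.5533,.0045]; g=.036
manip.line_to([*s,.04+g],v=.12); f0=manip.current_wrist_force(); print(f0)
manip.set_gripper(.01)
print("grip",manip.current_opening(),manip.current_grasp_force(),manip.current_position(),manip.current_wrist_force())
manip.line_to([*s,.10],v=.06); print(manip.current_wrist_force()-f0)
manip.line_to([*s,.225],v=.15)
manip.move_ptp([*t,.225],down(-101.2)); manip.wait(.2)
print(manip.current_position(),manip.current_opening(),manip.current_clock())
cv2.imwrite("pics/carry.png",manip.snapshot("scene")[140:320,240:460])
manip.line_to([*t,.152],v=.1); manip.wait(.1); f0=manip.current_wrist_force()
print("contact",manip.line_to([*t,.132],v=.025,contact_N=3),manip.current_position(),manip.current_wrist_force()-f0,manip.current_torque(),manip.current_clock())
cv2.imwrite("pics/low.png",cv2.resize(manip.snapshot("scene")[140:320,240:460],None,fx=3,fy=3,interpolation=2))
```

```text
[0.37319914 0.01031563 0.36139003]
grip 0.01945261109180369 30.000200271606445 [0.48322313 0.25152074 0.07614257] [-0.42547102  0.74791121  1.43658845]
[ 0.18251412 -0.08890549 -6.7638907 ]
[0.55308192 0.00599822 0.22496878] 0.01943951542663403 17.9917
contact True [0.55303523 0.00448071 0.13568943] [0.44468325 0.35506518 9.53109186] [ 0.02301721 -0.05234378  0.10516798] 19.65
```

View pics/low.png

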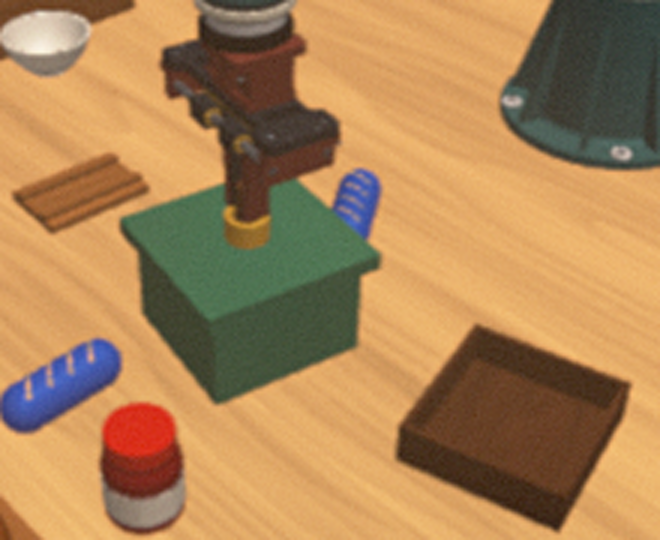

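The lids are level on the tin, and contact came at TCP z 0.1357, so the inner lid is home. I'll release and look at the collar.

Run:
```python
from h import *
p=manip.current_position()
manip.set_gripper(.07); manip.wait(.2)
manip.line_to([p[0],p[1],.24],v=.15); manip.wait(.2)
cm=manip.camera_model("wrist"); b=manip.snapshot("wrist")
print(manip.current_clock(),proj(cm,[[p[0],p[1],.162],[p[0],p[1],.132]]))
c,s=np.cos(np.radians(-11.2)),np.sin(np.radians(-11.2))
L=np.array([[84,-81],[-84,-81],[-84,81],[84,81]])/1e3@np.array([[c,s],[-s,c]])+p[:2]
print(proj(cm,np.c_[L,np.full(4,.108)]))
cv2.imwrite("pics/collar.png",cv2.resize(b[60:260,190:450],None,fx=3,fy=3,interpolation=2))
```

```text
21.9083 [[319.76851478 206.05559631]
 [319.78396472 197.27578138]]
[[402.50029519 108.25000655]
 [391.3203067  263.7802481 ]
 [248.12216717 263.70471833]
 [237.16082566 108.05360197]]
```

View pics/collar.png

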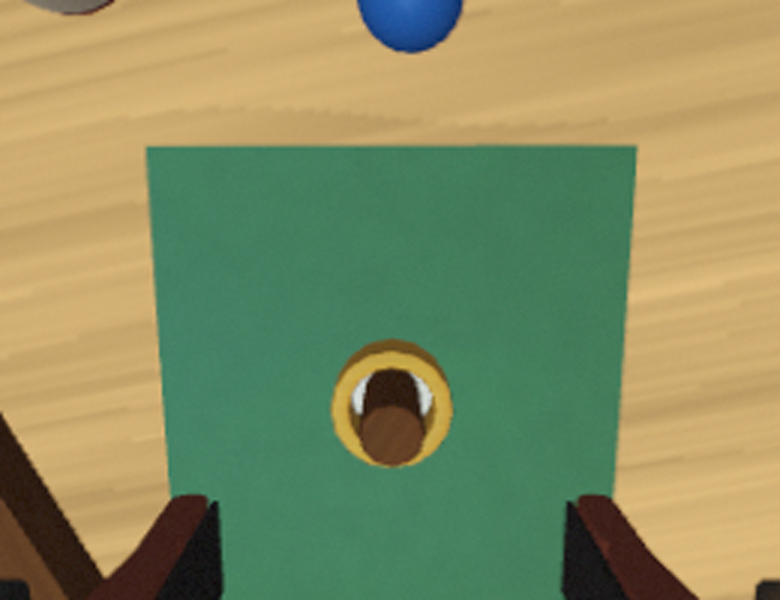

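Collar centre is at about (320.7,196.3), within 1 px of the prediction, with the stem centred in it. I'll grip the collar and lift.

Run:
```python
from h import *
c=[.5537,.0038]
manip.line_to([*c,.20],v=.15); manip.line_to([*c,.1125],v=.08,contact_N=6)
f0=manip.current_wrist_force(); print(manip.current_position(),f0)
manip.set_gripper(.03); manip.wait(.2)
p=manip.current_position()
print("grip",manip.current_opening(),manip.current_grasp_force(),p,manip.current_wrist_force()-f0)
manip.line_to([p[0],p[1],.13],v=.03); print(manip.current_wrist_force()-f0,manip.current_torque())
manip.line_to([p[0],p[1],.255],v=.08); manip.wait(.5)
print(manip.current_wrist_force()-f0,manip.current_opening(),manip.current_position(),manip.current_clock())
cv2.imwrite("pics/end.png",cv2.resize(manip.snapshot("scene")[80:320,220:480],None,fx=2.3,fy=2.3,interpolation=2))
```

```text
[0.55418439 0.00376091 0.11302559] [ 0.2515925  -0.06936028  0.72201206]
grip 0.03980197527688099 30.000397861003876 [0.55378961 0.00385575 0.11262984] [-0.94314565  0.84730189  0.86073821]
[ 0.21498483  0.04815572 -4.54518506] [-0.01102881  0.15670404 -0.04626577]
[-0.65046488 -0.75767114 -4.11564777] 0.04005851344828348 [0.55379932 0.00385493 0.2549691 ] 27.3083
```

View pics/end.png

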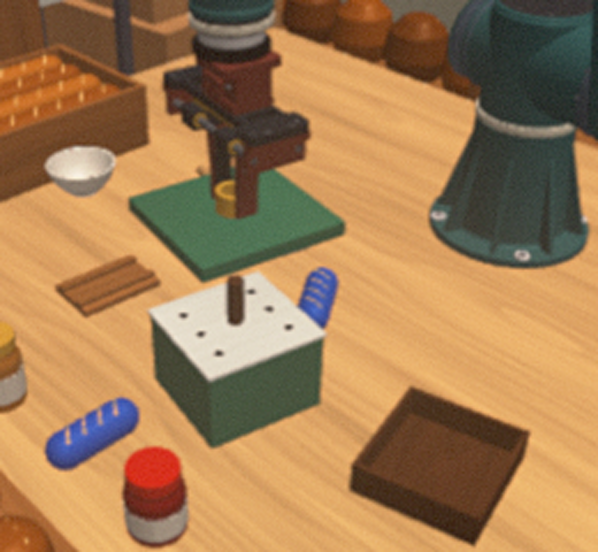

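The inner lid is flat on the tin. The outer lid is held level, well clear above the stem, and nothing else has moved.

```bash
python3 -c "
from bench import manip
print(manip.sign_off())"
```

```text
the job is handed in; nothing more can be done
None
```

The job is handed in at about 27 s on the robot's clock: the last roll lies in the groove, the inner lid is closed on the tin, and the arm is holding the outer lid level and still about 70 mm above the stem top.

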